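# Park the lab shaker: push its lock pin round the L-slot

## Task

Lock the shaker's platform for cleaning: with the fingertips, push the upright steel lock pin along the long leg of its L-shaped slot, round the corner and on to the end of the short leg until it is fully home. Only push the pin: do not grip it or pull it up. Leave the jars, rack, bottle and other loose things where they stand.

Things in the scene. Friction and masses are not known exactly. Their poses are not given: they have to be found in the camera images.
- shaker: White lab shaker, 300 (x) x 400 (y) mm, fixed. Origin: centre of underside. x points from its control face (near the robot) to its far side, y left, z up; turned up to 0.45 rad. Near half: flat deck 90 mm above the table, with an aluminium plate holding an L-shaped slot 18 mm wide. Far half: platform with fixed tube rack, up to 158 mm high, near edge 45 mm beyond slot_end.
- slot_start (a point): Point on the deck surface (90 mm above the table): centre line of the slot's long leg, 9 mm from its right end; shaker frame x -90, y -50 mm. The long leg runs from here along the shaker's +y for 100 mm to slot_corner.
- slot_corner (a point): Point on the deck surface where the centre lines of the two legs meet; shaker frame x -90, y +50 mm. The inner corner of the slot is rounded, radius 6 mm.
- slot_end (a point): Point on the deck surface where the pin's axis stands when the lock is fully home; shaker frame x -45, y +50 mm. The short leg runs from slot_corner to here along the shaker's +x, 45 mm.
- lock_knob (a point): Centre of the lock pin's knob, an upright steel cylinder 22 mm across, 4 to 50 mm above the deck; the point is on its axis, 27 mm above the deck. Below it a 14 mm pin runs in the slot with 2 mm play each side. It stays where it is left, takes about 2 to 4 N to push and cannot tilt.
- lock_along (a joint): Pin's travel along the long leg (shaker's +y), m: 0 at slot_start, 0.100 at the corner; stops at -0.002 and 0.102. It starts between 0 and 0.03. The pin can enter the short leg only above about 0.096.
- lock_across (a joint): Pin's travel along the short leg (shaker's +x), m: 0 in the long leg, 0.045 fully home; stops at -0.002 and 0.047.
- lock_lift (a joint): How far the pin is pulled up out of its seat, m: 0 when seated; a spring holds it down with 6 N; it must not be lifted.
- jar_a_mid (a point): Bystander: capped sample jar, 32 mm across, 45 mm tall, on the shaker's deck left of the lock. Point at its centre.
- jar_b_mid (a point): Bystander: capped sample jar, 32 mm across, 45 mm tall, on the shaker's deck right of the lock. Point at its centre.
- tip_box_mid (a point): Bystander: blue box of pipette tips, 85 x 120 x 66 mm, on the table. Point at its centre.
- tube_rack_mid (a point): Bystander: green rack of upright tubes, 70 x 180 x 77 mm, on the table. Point at its centre.
- bottle_mid (a point): Bystander: white-capped bottle, 64 mm across, 150 mm tall, on the table. Point at its centre.
- beaker_mid (a point): Bystander: clear cup, 72 mm across, 85 mm tall, on the table. Point at its centre.
- plates_mid (a point): Bystander: two stacked lidded well plates, 86 x 128 x 34 mm, on the table. Point at its centre.

How it is judged:
By the outcome, as a careful person would: the job done as asked, in the order asked, and still so for the second after the job is handed in, with the robot touching nothing.
It also fails if it takes over 38 s, if anything falls off the work surface, if the arm or the gripper's body presses on something with over 40 N, if the wrist force passes 120 N, or if a joint passes its speed limit or range.

## Robot

A 6-joint arm with a two-finger parallel gripper is mounted at the origin on the work surface. World frame = base frame: x ahead of the robot, y to its left, z up, the work surface at z = 0. Lengths are in m, angles in rad, forces in N, time in s.
With the tool pointing down it reaches from about 0.35 to 0.975 m from the base axis. Payload 4.9 kg.
Tool frame: the origin (TCP) lies midway between the tips of the shut fingers; the grasp point (between the pads) lies behind it (manip.grasp_offset is the y of the grasp point in the tool frame, in m); y points along the fingers, z is the direction in which the jaws open and shut, and the axes are right-handed (so a half turn about y gives the same grasp; the last joint's range is limited). The gripper opens to 85 mm and grips with 20 to 120 N. Pads are 22 mm wide; open, the fingers measure 114 mm over their backs; the gripper's body (76 mm by 85 mm) begins 54 mm behind the grasp point. The pads swing forward as they close: fully open they stand 13 mm farther back than shut.
Start: joints at [1.169, 0.053, 1.613, -0, 1.476, -0.119], TCP at [0.174, 0.6, 0.231] pointing down, gripper open.
Joint ranges: [-3.01, 3.01], [-1.01, 2.22], [0.06, 2.58], [-1.02, 4.17], [0.09, 2.62], [-3.14, 3.14]. Speed limits (rad/s): [2.57, 2.57, 3.14, 3.14, 3.14, 3.14].

## Interface

Orientations are given as a unit quaternion [w, x, y, z].
In Python, from plant import manip gives the robot as it stands. The module is installed in compiled form; this text tells all that it offers.
- The arm moves only by the shell command python3 -m jog 'ROWS'. ROWS is a JSON object of lists of equal length, an entry for each row: "offset": the shift along the world's x, y, z in units of 50 mm (1.0 is 50 mm), a list of three; "angular": the turn, a rotation vector about the world's x, y, z in units of 6 degrees (1.0 is 6 degrees), a list of three; "jaw": the finger opening in mm, from 0 to 85.4. In form: {"offset": [[tx, ty, tz], ...], "angular": [[ax, ay, az], ...], "jaw": [jaw, ...]}. A call has 1 to 12 rows; each row shifts and turns the commanded pose from where the row before left it; what a row does not reach is not made up. A row lasts 1/10 s, in which the tool goes at most 50 mm and 8.59 degrees, less where a joint would pass 70% of its speed; a pose out of reach is approached as far as the arm can. A call is refused whole if a number of a shift passes 1 or a number of a turn 1, either way. A call with a gripper value outside its range is refused whole. The fingers move at their own pace and stop on an object; the grip force is fixed at half the most. Time passes only in rows, so rows that do not move let the fingers close. It gives the time, the measured TCP pose, the force and the opening at its end, in the units of the state.
- manip.state(): the state, without advancing time (a new reading comes with each control period).
- manip.grab_frame(name): name is "scene" or "top"; returns the picture (400x640x3 uint8, blue, green, red); there is no depth.
- manip.camera_model(name): a dict with "fx", "fy", "cx", "cy" (pixels), "rvec" (rotation vector, rad) and "tvec" (3), from world to camera coordinates, as OpenCV has them. Camera axes: x right, y down, z forward; pixel columns grow to the right and rows downward; lengths in m; the calibration is good to about 2 mm. A picture is of the moment at which its call begins. camera_model takes no time and is no camera call.
- manip.job_done(): hands the job in, once; it reports no verdict.
The state is a dict: "time": time; "joint_pos": joint angles; "joint_vel": joint speeds; "joint_efforts": joint torques, N m; "tool_pos": TCP position; "tool_rot": TCP orientation; "contact_force": force on the tool from outside, world axes, zero at the start; "ft_torque": the same for the moment, N m; "gripper_width": opening from 0.0 (shut) to 1.0 (fully open).
Only numpy, scipy, OpenCV 4.12 (cv2) and the standard library are available. Lean on these libraries where they do the work, as an engineer would, in place of code of your own. Each camera call takes 0.05 s, during which the arm holds its last target.

## Working session

There is one attempt and no reset: what is moved stays moved. The work goes in short steps, Python scripts to look and compute and a shell command to move; the robot and the scene stay as the last step left them, time stands still between calls to the robot, and variables do not carry over. Pictures are saved under pics/ and viewed, and the job is handed in when it is done.

```bash
mkdir -p pics; python3 - <<'E'
from plant import manip
import cv2
for n in ("scene","top"):
    cv2.imwrite(f"pics/{n}0.png",manip.grab_frame(n)); print(manip.camera_model(n))
print(manip.state(), manip.grasp_offset)
E
```

```text
{'fx': 498.01050305103917, 'fy': 498.01050305103917, 'cx': 321.7252485010941, 'cy': 191.91566028324925, 'rvec': array([ 2.26537377,  0.81925454, -0.34361298]), 'tvec': array([-0.35806602, -0.16117056,  1.67973653])}
{'fx': 406.0403382785389, 'fy': 406.0403382785389, 'cx': 319.20161586061835, 'cy': 199.82948934140694, 'rvec': array([ 2.19280685, -2.01653129,  0.22477182]), 'tvec': array([-0.0414801 ,  0.49411217,  1.29607228])}
{'time': 0.1, 'joint_pos': array([ 1.16898657e+00,  5.32992861e-02,  1.61413229e+00,  1.30895354e-06,
        1.47601652e+00, -1.18983338e-01]), 'joint_vel': array([ 0.00184952,  0.00016152, -0.00270847,  0.00053518, -0.00080418,
        0.00048147]), 'joint_efforts': array([ 5.05415869e-05, -3.94904172e+01, -3.71361959e+01, -1.58161970e-04,
        3.95750991e-03, -2.21545866e-05]), 'tool_pos': array([0.17418897, 0.59965543, 0.2301953 ]), 'tool_rot': array([-0.69941423,  0.70068176, -0.09983064,  0.09949196]), 'contact_force': array([-0.67647539, -0.38497979, -0.88353921]), 'ft_torque': array([ 0.04432704, -0.00561002,  0.02460607]), 'gripper_width': 0.9970373345831807} -0.0187
```

View pics/scene0.png

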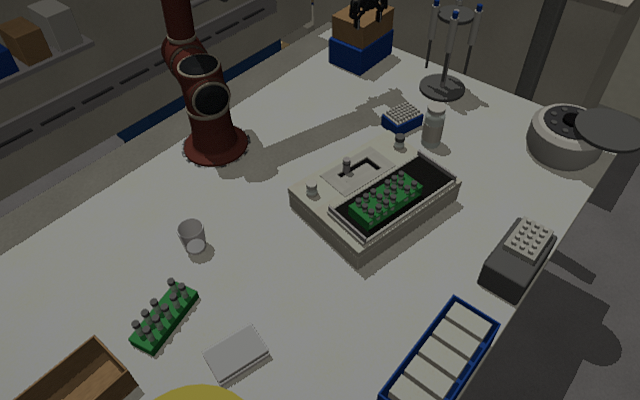

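View pics/top0.png

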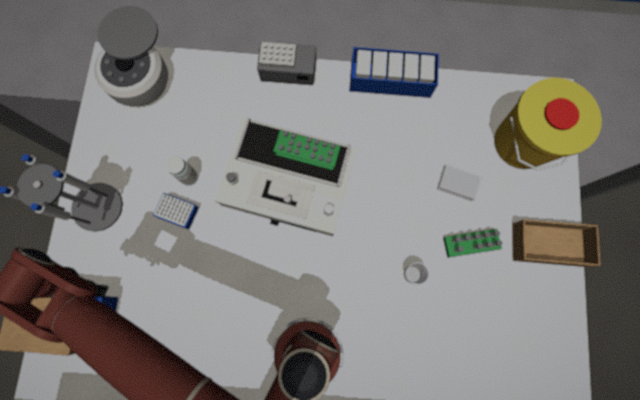

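The top view shows the shaker near (285,175), with the knob at about (290,198) and the slot corner at about (266,195). Jars are at (232,178) and (328,209). I'll zoom in for precise points.

```bash
python3 - <<'E'
import cv2
a=cv2.imread("pics/top0.png")[110:240,205:365]; cv2.imwrite("pics/topz.png",cv2.resize(a,None,fx=5,fy=4.6 if 0 else 4.5,interpolation=cv2.INTER_CUBIC))
a=cv2.imread("pics/scene0.png")[125:285,280:470]; cv2.imwrite("pics/scz.png",cv2.resize(a,None,fx=4,fy=3.75 if 0 else 3.5,interpolation=cv2.INTER_CUBIC))
E
```

```text
(no output)
```

View pics/topz.png

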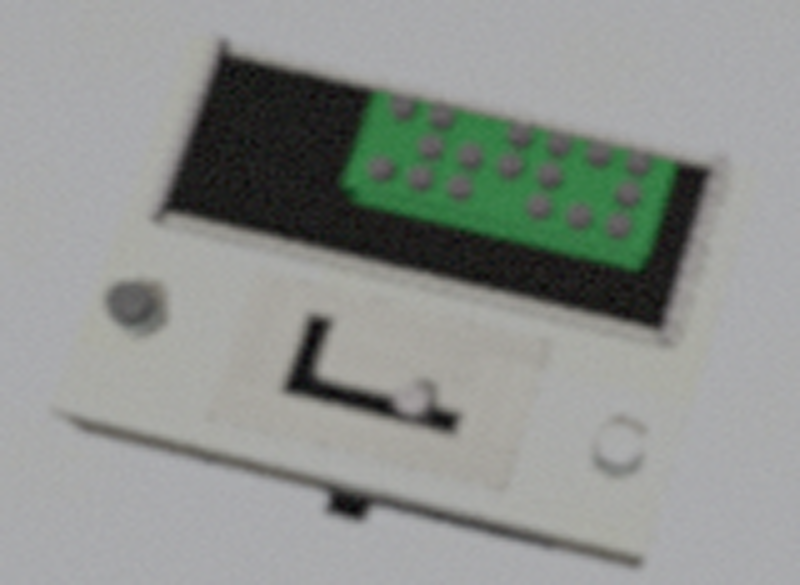

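View pics/scz.png

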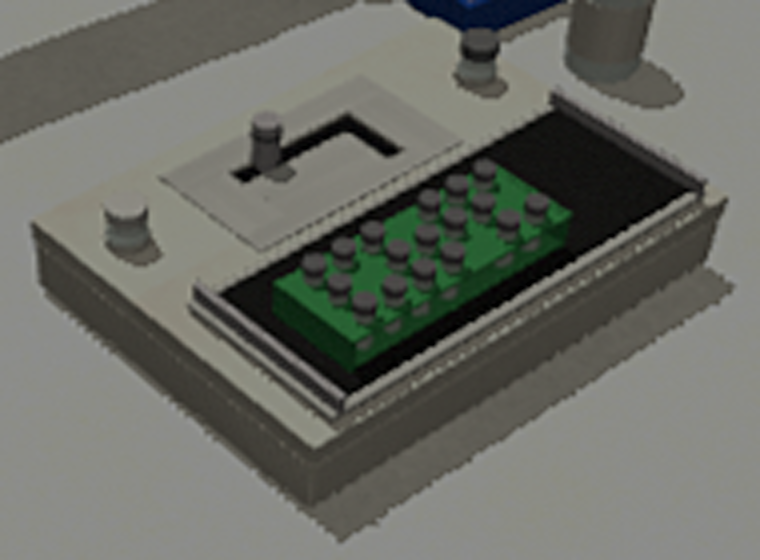

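```bash
cat > h.py <<'E'
import numpy as np, cv2
from plant import manip
def proj(n,P):
    c=manip.camera_model(n); K=np.array([[c['fx'],0,c['cx']],[0,c['fy'],c['cy']],[0,0,1.]])
    return cv2.projectPoints(np.atleast_2d(np.array(P,float)),c['rvec'],c['tvec'],K,None)[0][:,0]
def ray(n,uv,z):
    c=manip.camera_model(n); R=cv2.Rodrigues(c['rvec'])[0]; o=-R.T@c['tvec']
    d=R.T@np.array([(uv[0]-c['cx'])/c['fx'],(uv[1]-c['cy'])/c['fy'],1]); return o+d*(z-o[2])/d[2]
def s2w(p,s):
    x,y,t=p[:3];s=np.atleast_2d(s).astype(float);c,q=np.cos(t),np.sin(t)
    return np.c_[x+c*s[:,0]-q*s[:,1],y+q*s[:,0]+c*s[:,1],s[:,2]]
E
python3 - <<'E'
from h import *
from scipy.optimize import least_squares
T=[((57,412),(-150,200)),((642,562),(-150,-200)),((319,317),(-36,50)),((284,390),(-99,59)),((457,423),(-90,-59))]
S=[((35,228),(-150,-200)),((315,452),(150,-200)),((237,176),(-90,-59)),((347,115),(-99,59)),((398,152),(-36,50))]
tu=np.array([[205+(a[0]+.5)/5-.5,110+(a[1]+.5)/4.5-.5] for a,b in T]); su=np.array([[280+(a[0]+.5)/4-.5,125+(a[1]+.5)/3.5-.5] for a,b in S])
tp=np.array([[*b,90] for a,b in T])/1e3; sp=np.array([[*b,90] for a,b in S])/1e3
f=lambda p:np.r_[(proj("top",s2w(p,tp))-tu).ravel(),(proj("scene",s2w(p,sp))-su).ravel()]
r=least_squares(f,[.6,0.1,-.2],loss='soft_l1'); p=r.x
print(p,np.round(f(p).reshape(-1,2),1))
kt=[205+415/5,110+396/4.5]; ks=[280+267/4,125+120/3.5]
for n,k in(("top",kt),("scene",ks)):
    w=ray(n,k,.14)[:2]-p[:2]; c,s=np.cos(p[2]),np.sin(p[2]); print(n,[c*w[0]+s*w[1],-s*w[0]+c*w[1]])
for nm,q in dict(start=(-90,-50,90),corner=(-90,50,90),end=(-45,50,90)).items(): print(nm,s2w(p,np.array(q)/1e3))
# jars
for n,k in(("ja",(205+136/5,110+300/4.5)),("jb",(205+622/5,110+440/4.5))): 
    w=ray(n and "top",k,.135); d=w[:2]-p[:2]; print(n,w,[c*d[0]+s*d[1],-s*d[0]+c*d[1]])
np.save("p.npy",p)
E
```

```text
[ 0.57020414  0.11401879 -0.17882565] [[-2.  -1. ]
 [ 1.  -2.3]
 [ 0.3 -1.1]
 [-0.9  0.1]
 [ 0.4 -0.6]
 [-1.6 -2.8]
 [ 0.2 -1.4]
 [-0.6  0.7]
 [-0.4 -1.3]
 [-0.7  0.5]]
top [np.float64(-0.09089313794054453), np.float64(-0.03470354216114442)]
scene [np.float64(-0.08644409864378724), np.float64(-0.030894978383037973)]
start [[0.47274565 0.0808248  0.09      ]]
corner [[0.49053305 0.17923012 0.09      ]]
end [[0.53481545 0.17122579 0.09      ]]
ja [0.52943671 0.27858481 0.135     ] [np.float64(-0.06938935064255895), np.float64(0.15469026059513427)]
jb [ 0.45554289 -0.03465182  0.135     ] [np.float64(-0.08638812999587779), np.float64(-0.16669506833079886)]
```

```bash
python3 - <<'E'
from h import *
from scipy.optimize import least_squares
# slot-only + yaw sanity
T=[((319,317),(-36,50)),((284,390),(-99,59)),((457,423),(-90,-59))]
S=[((237,176),(-90,-59)),((347,115),(-99,59)),((398,152),(-36,50))]
tu=np.array([[205+(a[0]+.5)/5-.5,110+(a[1]+.5)/4.5-.5] for a,b in T]); su=np.array([[280+(a[0]+.5)/4-.5,125+(a[1]+.5)/3.5-.5] for a,b in S])
tp=np.array([[*b,90] for a,b in T])/1e3; sp=np.array([[*b,90] for a,b in S])/1e3
for w in((1,0),(0,1),(1,1)):
    f=lambda p:np.r_[w[0]*(proj("top",s2w(p,tp))-tu).ravel(),w[1]*(proj("scene",s2w(p,sp))-su).ravel()]
    p=least_squares(f,[.57,0.114,-.2]).x; print(w,p,np.round(f(p),1))
np.save("p.npy",p)
# draw check
for n in("top","scene"):
    im=cv2.resize(cv2.imread(f"pics/{n}0.png"),None,fx=4,fy=4,interpolation=cv2.INTER_CUBIC)
    L=np.array([(-99,-59),(-99,59),(-36,59),(-36,41),(-81,41),(-81,-59)])/1e3
    for Q,col in((np.c_[L,np.full(6,.09)],(0,0,255)),(np.array([(-.15,-.2,.09),(-.15,.2,.09),(.15,.2,.09),(.15,-.2,.09)]),(255,0,0))):
        q=(proj(n,s2w(p,Q))*4+1.5).astype(int); cv2.polylines(im,[q],True,col,1)
    c=(proj(n,s2w(p,[-.06,0,.09]))*4)[0].astype(int); cv2.imwrite(f"pics/{n}chk.png",im[c[1]-220:c[1]+220,c[0]-370:c[0]+370])
from scipy.spatial.transform import Rotation as R
q=manip.state()['tool_rot']; print(R.from_quat(np.r_[q[1:],q[0]]).as_matrix().round(3))
for a in((-90,50,90),(-45,50,90),(-90,-33,117),(-90,-75,105)):print(a,s2w(p,np.array(a)/1e3))
E
```

```text
(1, 0) [ 0.5683762   0.11345417 -0.18136903] [ 0.4 -0.6 -0.8  0.6  0.4  0.  -0.   0.  -0.  -0.  -0.   0. ]
(0, 1) [ 0.57118475  0.11441635 -0.18895936] [ 0.  -0.  -0.  -0.  -0.  -0.  -0.2  0.6  0.3 -1.3 -0.1  0.6]
(1, 1) [ 0.56993635  0.11412219 -0.18491659] [ 0.2 -1.2 -1.1  0.   0.2 -0.4 -0.6  0.5 -0.3 -1.4 -0.6  0.5]
[[ 0.96  -0.001  0.279]
 [-0.279 -0.002  0.96 ]
 [-0.    -1.    -0.002]]
(-90, 50, 90) [[0.49066394 0.17981758 0.09      ]]
(-45, 50, 90) [[0.53489676 0.17154368 0.09      ]]
(-90, -33, 117) [[0.47540318 0.0982326  0.117     ]]
(-90, -75, 105) [[0.46768087 0.05694863 0.105     ]]
```

View pics/topchk.png

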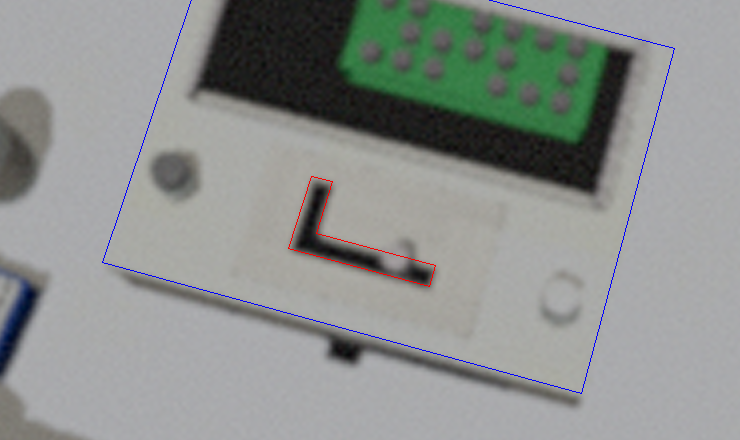

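View pics/scenechk.png

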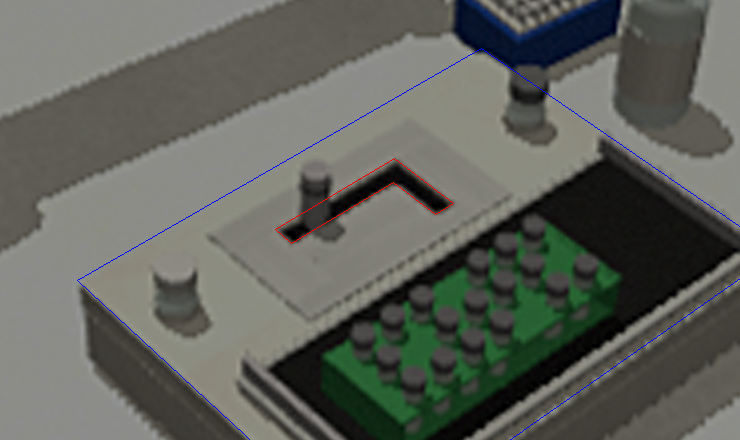

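The fit matches to about 2 mm, yaw -0.185. The knob is near (0.475, 0.098). I'll move high to a spot right of the knob, shutting the fingers and aligning to the shaker.

```bash
python3 -m jog '{"offset":[[0.4,-0.7,0],[0.42,-0.78,0],[0.42,-0.78,0],[0.42,-0.78,0],[0.42,-0.78,0],[0.42,-0.78,0],[0.42,-0.78,0],[0.42,-0.78,0],[0.42,-0.78,0],[0.42,-0.78,0],[0.42,-0.78,0],[0.42,-0.78,0]],"angular":[[0,0,0.1],[0,0,0.1],[0,0,0.1],[0,0,0.1],[0,0,0.1],[0,0,0.1],[0,0,0.1],[0,0,0.1],[0,0,0.1],[0,0,0.04],[0,0,0],[0,0,0]],"jaw":[0,0,0,0,0,0,0,0,0,0,0,0]}'
```

```text
time: 1.3
tool_pos: [0.4257, 0.1344, 0.231]
tool_rot: [0.704, -0.704, 0.065, -0.065]
contact_force: [0.0, 0.1, 1.2]
gripper_width: 0.0
```

```bash
python3 -m jog '{"offset":[[0.4,-0.75,0],[0.4,-0.65,0],[0,-0.1,0],[0,0,-0.6],[0,0,0],[0,0,0]],"angular":[[0,0,0],[0,0,0],[0,0,0],[0,0,0],[0,0,0],[0,0,0]],"jaw":[0,0,0,0,0,0]}'
python3 - <<'E'
from h import *
for n,(a,b,c,d) in dict(top=(110,240,205,365),scene=(105,285,280,470)).items():
    im=manip.grab_frame(n);cv2.imwrite(f"pics/{n}1.png",cv2.resize(im[a:b,c:d],None,fx=4,fy=4,interpolation=cv2.INTER_CUBIC)[:600])
s=manip.state(); p=np.load("p.npy");w=s['tool_pos'][:2]-p[:2];c,q=np.cos(p[2]),np.sin(p[2]);print(s['tool_pos'],s['tool_rot'],c*w[0]+q*w[1],-q*w[0]+c*w[1])
E
```

```text
time: 1.9
tool_pos: [0.4644, 0.0617, 0.2006]
tool_rot: [0.704, -0.704, 0.066, -0.064]
contact_force: [0.2, 0.3, -0.0]
gripper_width: 0.001
[0.46555096 0.06176623 0.20234682] [ 0.70420122 -0.70407802  0.0642892  -0.0651282 ] -0.09297937811788164 -0.070656151770497
```

View pics/scene1.png

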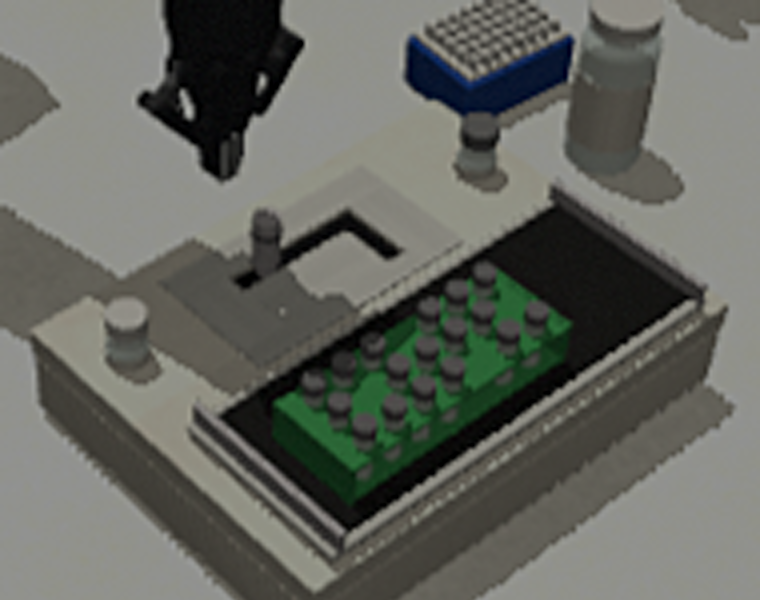

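The scene view shows the shut fingertips about 40 mm to the right of the knob (which is at crop (265,225)), with clear space below. I'll back off slightly and descend.

```bash
python3 -m jog '{"offset":[[-0.02,-0.1,-0.3],[0.04,0,-0.4],[0,0,-0.4],[0,0,-0.4],[0,0,-0.37],[0,0,0],[0,0,0]],"angular":[[0,0,0],[0,0,0],[0,0,0],[0,0,0],[0,0,0],[0,0,0],[0,0,0]],"jaw":[0,0,0,0,0,0,0]}'
cat > st.py <<'E'
from h import *
import sys
for n,(a,b,c,d) in dict(top=(110,240,205,365),scene=(125,245,300,460)).items():
    im=manip.grab_frame(n);cv2.imwrite(f"pics/{n}{sys.argv[1]}.png",cv2.resize(im[a:b,c:d],None,fx=4.5,fy=4.5,interpolation=cv2.INTER_CUBIC))
s=manip.state(); p=np.load("p.npy");w=s['tool_pos'][:2]-p[:2];c,q=np.cos(p[2]),np.sin(p[2]);print(s['tool_pos'],s['contact_force'],c*w[0]+q*w[1],-q*w[0]+c*w[1])
E
python3 st.py 2
```

```text
time: 2.7
tool_pos: [0.4663, 0.0561, 0.1078]
tool_rot: [-0.704, 0.704, -0.065, 0.065]
contact_force: [0.1, 0.2, 0.1]
gripper_width: 0.002
[0.46729651 0.05612876 0.10915621] [0.43319358 0.26403193 0.88460424] -0.090227063852839 -0.0758765640216312
```

View pics/scene2.png

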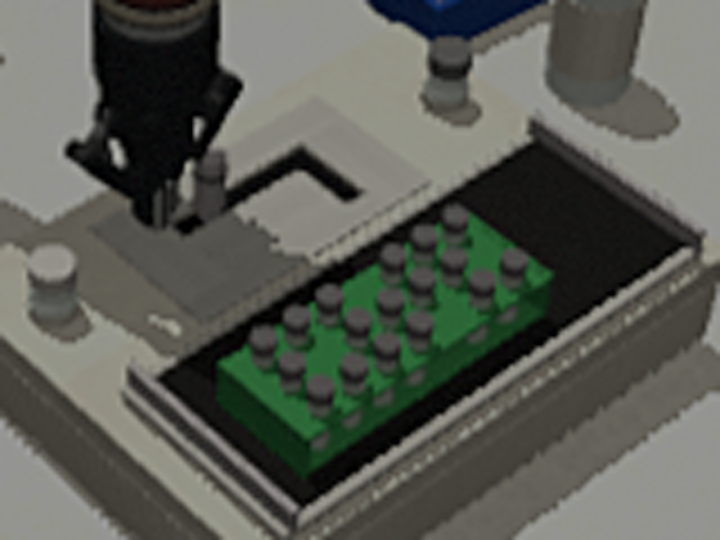

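View pics/top2.png

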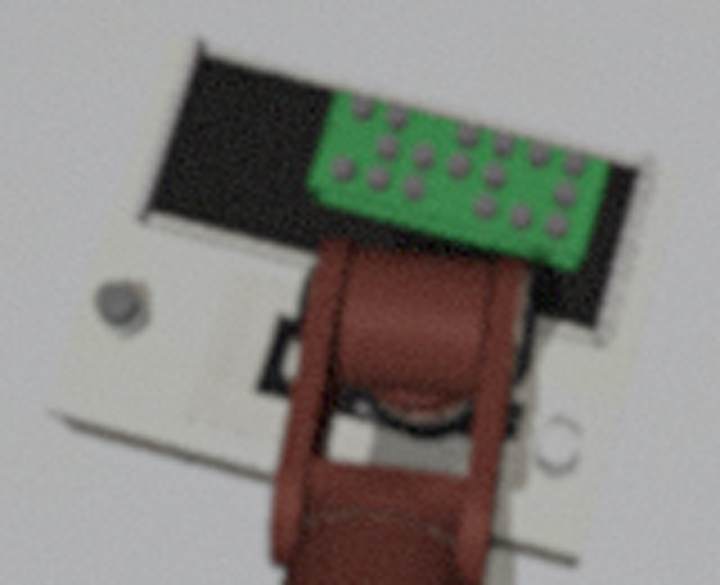

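The fingertips (scene, about (158,220)) stand just right of the knob (210,190). Now I push along shaker +y, gently.

```bash
python3 -m jog '{"offset":[[0.022,0.118,0],[0.022,0.118,0],[0.022,0.118,0],[0.022,0.118,0],[0.022,0.118,0],[0.022,0.118,0],[0,0,0],[0,0,0]],"angular":[[0,0,0],[0,0,0],[0,0,0],[0,0,0],[0,0,0],[0,0,0],[0,0,0],[0,0,0]],"jaw":[0,0,0,0,0,0,0,0]}'
python3 st.py 3
```

```text
time: 3.6
tool_pos: [0.4728, 0.092, 0.1075]
tool_rot: [0.704, -0.704, 0.065, -0.065]
contact_force: [-0.0, 0.5, -0.0]
gripper_width: -0.0
[0.47270091 0.09173015 0.10739885] [-0.5461476   0.12966486 -0.73655197] -0.09146062774484794 -0.03988844186719384
```

View pics/scene3.png

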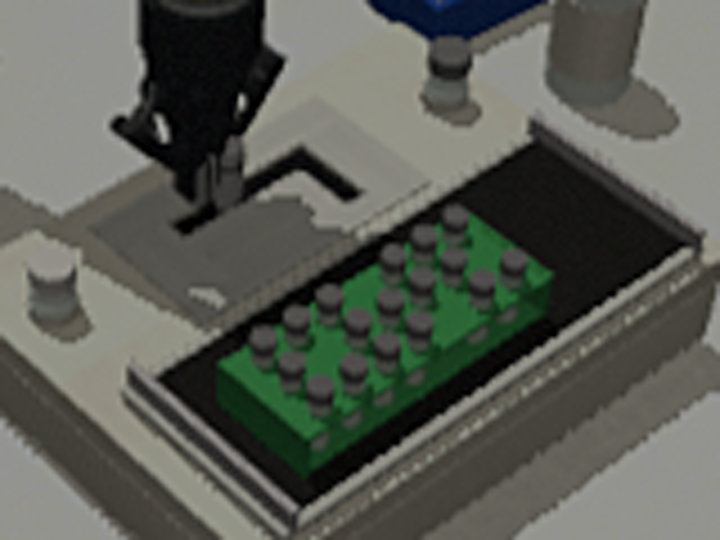

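The knob moved about 17 mm with the fingers in contact (now at (228,180)). I'll continue pushing.

```bash
python3 -m jog '{"offset":[[0.021,0.114,0],[0.021,0.114,0],[0.021,0.114,0],[0.021,0.114,0],[0.021,0.114,0],[0.021,0.114,0],[0.021,0.114,0],[0.021,0.114,0],[0.021,0.114,0],[0.021,0.114,0],[0,0,0],[0,0,0]],"angular":[[0,0,0],[0,0,0],[0,0,0],[0,0,0],[0,0,0],[0,0,0],[0,0,0],[0,0,0],[0,0,0],[0,0,0],[0,0,0],[0,0,0]],"jaw":[0,0,0,0,0,0,0,0,0,0,0,0]}'
python3 st.py 4
```

```text
time: 4.9
tool_pos: [0.4839, 0.1493, 0.1083]
tool_rot: [0.705, -0.704, 0.065, -0.065]
contact_force: [-0.6, -0.5, -0.1]
gripper_width: -0.002
[0.48391212 0.14890723 0.10835834] [6.50157103e-04 1.42973886e-01 8.16209444e-01] -0.09095339275785974 0.018375202977794557
```

View pics/scene4.png

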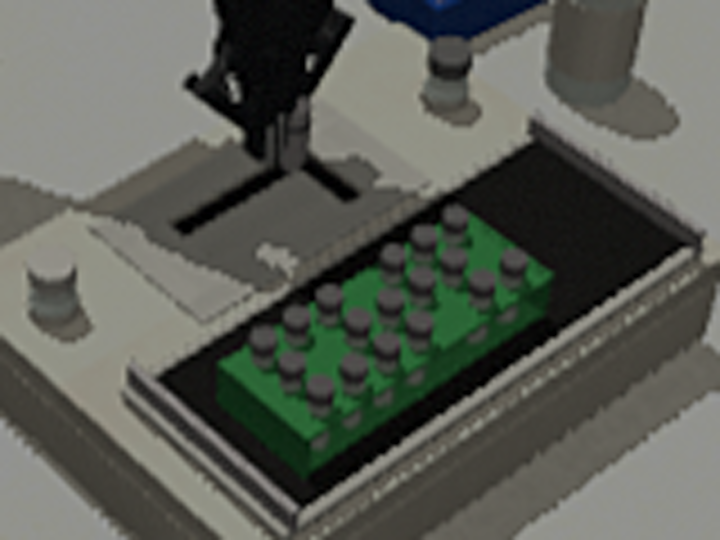

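```bash
python3 -m jog '{"offset":[[0.011,0.06,0],[0.011,0.06,0],[0,0,0],[0,0,0]],"angular":[[0,0,0],[0,0,0],[0,0,0],[0,0,0]],"jaw":[0,0,0,0]}'
python3 -m jog '{"offset":[[0.004,0.02,0],[0.004,0.02,0],[0,0,0]],"angular":[[0,0,0],[0,0,0],[0,0,0]],"jaw":[0,0,0]}'
```

```text
time: 5.4
tool_pos: [0.4848, 0.1547, 0.108]
tool_rot: [0.704, -0.704, 0.065, -0.065]
contact_force: [-0.0, -0.6, 1.3]
gripper_width: 0.002
time: 5.7
tool_pos: [0.4851, 0.1566, 0.1079]
tool_rot: [0.704, -0.704, 0.065, -0.065]
contact_force: [0.2, -1.8, 1.0]
gripper_width: 0.001
```

```bash
python3 -m jog '{"offset":[[0.004,0.02,0],[0,0,0],[0,0,0]],"angular":[[0,0,0],[0,0,0],[0,0,0]],"jaw":[0,0,0]}'
python3 -m jog '{"offset":[[0.004,0.02,0],[0,0,0],[0,0,0]],"angular":[[0,0,0],[0,0,0],[0,0,0]],"jaw":[0,0,0]}'; python3 st.py 5
```

```text
time: 6.0
tool_pos: [0.4852, 0.1576, 0.1078]
tool_rot: [0.704, -0.704, 0.065, -0.065]
contact_force: [0.3, -2.5, 1.5]
gripper_width: -0.003
time: 6.3
tool_pos: [0.4854, 0.1586, 0.1078]
tool_rot: [0.704, -0.704, 0.065, -0.065]
contact_force: [1.1, -1.4, 1.0]
gripper_width: -0.004
[0.48540544 0.15858346 0.10780653] [ 0.35380037 -1.68628462  0.66049698] -0.09126464170466594 0.02816103664861566
```

View pics/scene5.png

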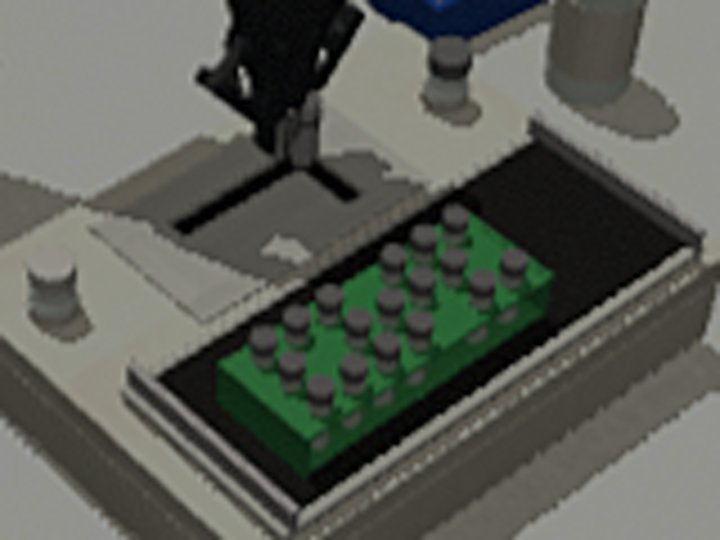

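```bash
for i in 1; do python3 -m jog '{"offset":[[0.004,0.02,0],[0,0,0],[0,0,0]],"angular":[[0,0,0],[0,0,0],[0,0,0]],"jaw":[0,0,0]}';  python3 -m jog '{"offset":[[0.004,0.02,0],[0,0,0],[0,0,0]],"angular":[[0,0,0],[0,0,0],[0,0,0]],"jaw":[0,0,0]}';done
```

```text
time: 6.7
tool_pos: [0.4856, 0.1594, 0.1078]
tool_rot: [-0.704, 0.704, -0.065, 0.065]
contact_force: [0.0, -3.4, 1.9]
gripper_width: 0.0
time: 7.0
tool_pos: [0.4857, 0.1597, 0.1079]
tool_rot: [-0.703, 0.705, -0.065, 0.065]
contact_force: [-1.4, -6.4, 2.8]
gripper_width: -0.0
```

Force rises with no advance: the pin is against the end stop (about 0.102). I'll retreat sideways, then go round to the near side of the knob.

```bash
python3 -m jog '{"offset":[[-0.02,-0.11,0],[-0.025,-0.13,0],[-0.33,0.06,0],[-0.36,0.07,0],[0,0,0],[0.042,0.22,0],[0.042,0.22,0],[0.042,0.22,0],[0,0,0],[0,0,0]],"angular":[[0,0,0],[0,0,0],[0,0,0],[0,0,0],[0,0,0],[0,0,0],[0,0,0],[0,0,0],[0,0,0],[0,0,0]],"jaw":[0,0,0,0,0,0,0,0,0,0]}'; python3 st.py 6
```

```text
time: 8.0
tool_pos: [0.4556, 0.1885, 0.1077]
tool_rot: [-0.704, 0.704, -0.065, 0.065]
contact_force: [0.8, -0.8, 0.1]
gripper_width: -0.005
[0.45537459 0.18804689 0.10763266] [ 0.54751993 -0.43591333  0.24481275] -0.1262007983217319 0.051600550636476186
```

View pics/scene6.png

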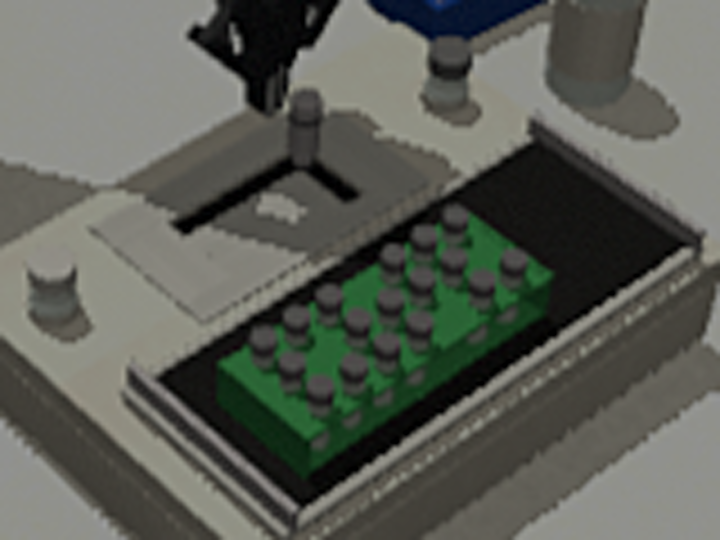

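View pics/top6.png

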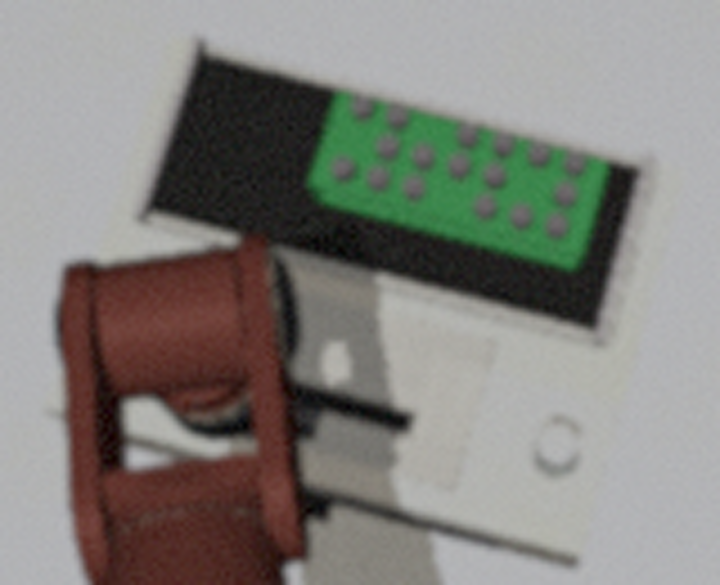

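The fingertips (262,105) line up behind the knob (base (302,158)) along the short leg. I'll push along shaker +x.

```bash
python3 -m jog '{"offset":[[0.098,-0.018,0],[0.098,-0.018,0],[0.098,-0.018,0],[0.098,-0.018,0],[0.098,-0.018,0],[0.098,-0.018,0],[0,0,0],[0,0,0]],"angular":[[0,0,0],[0,0,0],[0,0,0],[0,0,0],[0,0,0],[0,0,0],[0,0,0],[0,0,0]],"jaw":[0,0,0,0,0,0,0,0]}'; python3 st.py 7
```

```text
time: 8.9
tool_pos: [0.4852, 0.1826, 0.1077]
tool_rot: [0.704, -0.704, 0.065, -0.065]
contact_force: [0.1, -0.4, -0.4]
gripper_width: 0.001
[0.48492057 0.18268091 0.10773054] [ 0.51873378  0.72818883 -0.2632401 ] -0.09617191110434883 0.051758510124819676
```

View pics/scene7.png

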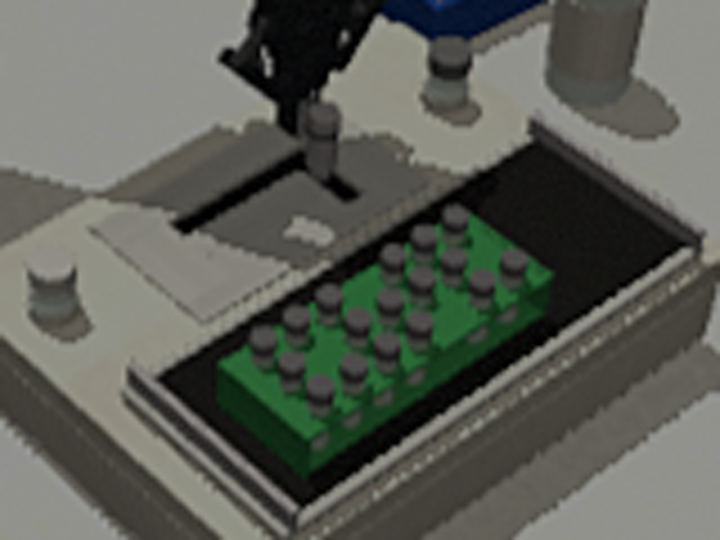

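The pin has entered the short leg (knob now at (321,150)). I'll continue to the end.

```bash
python3 -m jog '{"offset":[[0.098,-0.018,0],[0.098,-0.018,0],[0.098,-0.018,0],[0.098,-0.018,0],[0.098,-0.018,0],[0,0,0],[0,0,0]],"angular":[[0,0,0],[0,0,0],[0,0,0],[0,0,0],[0,0,0],[0,0,0],[0,0,0]],"jaw":[0,0,0,0,0,0,0]}'
python3 -m jog '{"offset":[[0.02,-0.004,0],[0,0,0],[0,0,0]],"angular":[[0,0,0],[0,0,0],[0,0,0]],"jaw":[0,0,0]}'
python3 -m jog '{"offset":[[0.02,-0.004,0],[0,0,0],[0,0,0]],"angular":[[0,0,0],[0,0,0],[0,0,0]],"jaw":[0,0,0]}'
 python3 st.py 8
```

```text
time: 9.7
tool_pos: [0.51, 0.178, 0.1079]
tool_rot: [-0.704, 0.704, -0.065, 0.066]
contact_force: [-0.0, 0.3, -0.1]
gripper_width: 0.002
time: 10.0
tool_pos: [0.5103, 0.178, 0.108]
tool_rot: [0.704, -0.704, 0.065, -0.065]
contact_force: [-0.6, 0.3, 0.7]
gripper_width: 0.002
time: 10.3
tool_pos: [0.5112, 0.1778, 0.1079]
tool_rot: [0.704, -0.704, 0.065, -0.065]
contact_force: [-2.2, 0.9, 0.7]
gripper_width: 0.002
[0.5112633  0.17780146 0.10791392] [-2.39262817 -0.64478036  1.77829719] -0.0693811324004074 0.051805740790340574
```

View pics/scene8.png

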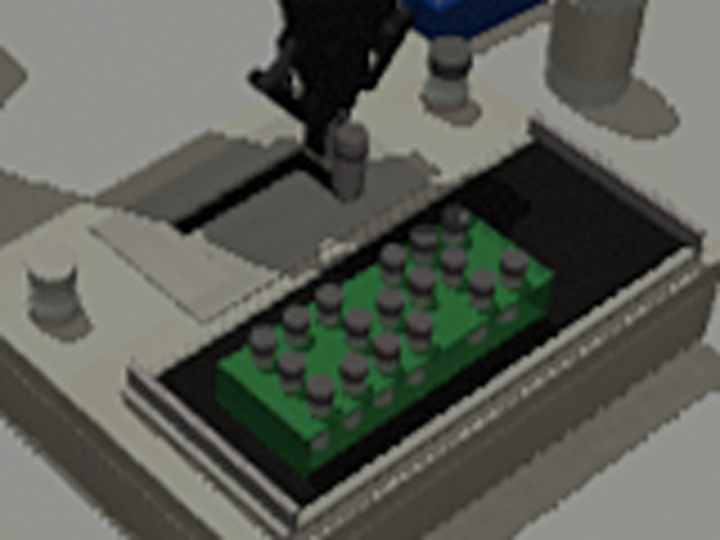

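The knob is at the slot's end region (348,175). I'll push 1 mm at a time until it meets the stop.

```bash
python3 -m jog '{"offset":[[0.02,-0.004,0],[0,0,0],[0,0,0]],"angular":[[0,0,0],[0,0,0],[0,0,0]],"jaw":[0,0,0]}'
python3 -m jog '{"offset":[[0.02,-0.004,0],[0,0,0],[0,0,0]],"angular":[[0,0,0],[0,0,0],[0,0,0]],"jaw":[0,0,0]}'
python3 -m jog '{"offset":[[0.02,-0.004,0],[0,0,0],[0,0,0]],"angular":[[0,0,0],[0,0,0],[0,0,0]],"jaw":[0,0,0]}'
```

```text
time: 10.7
tool_pos: [0.5124, 0.1776, 0.1078]
tool_rot: [0.704, -0.704, 0.065, -0.065]
contact_force: [-1.9, 1.1, 1.6]
gripper_width: -0.002
time: 11.0
tool_pos: [0.5134, 0.1774, 0.1078]
tool_rot: [0.704, -0.704, 0.065, -0.065]
contact_force: [-1.6, 1.3, 1.3]
gripper_width: -0.003
time: 11.3
tool_pos: [0.5143, 0.1772, 0.1078]
tool_rot: [0.704, -0.704, 0.065, -0.065]
contact_force: [-1.8, 0.2, 1.7]
gripper_width: 0.003
```

```bash
python3 -m jog '{"offset":[[0.02,-0.004,0],[0,0,0],[0,0,0]],"angular":[[0,0,0],[0,0,0],[0,0,0]],"jaw":[0,0,0]}'
python3 -m jog '{"offset":[[0.02,-0.004,0],[0,0,0],[0,0,0]],"angular":[[0,0,0],[0,0,0],[0,0,0]],"jaw":[0,0,0]}'
python3 -m jog '{"offset":[[0.02,-0.004,0],[0,0,0],[0,0,0]],"angular":[[0,0,0],[0,0,0],[0,0,0]],"jaw":[0,0,0]}'
```

```text
time: 11.6
tool_pos: [0.5151, 0.177, 0.1078]
tool_rot: [0.704, -0.704, 0.065, -0.065]
contact_force: [-2.5, 1.5, 1.8]
gripper_width: 0.001
time: 11.9
tool_pos: [0.5153, 0.177, 0.1076]
tool_rot: [0.704, -0.704, 0.066, -0.064]
contact_force: [-7.3, 0.8, 3.5]
gripper_width: -0.003
time: 12.2
tool_pos: [0.5155, 0.177, 0.1076]
tool_rot: [0.704, -0.704, 0.067, -0.063]
contact_force: [-8.5, 2.9, 6.5]
gripper_width: 0.001
```

Hard stop reached: 8.5 N, no advance. I'll back straight off and then go up and clear.

```bash
python3 -m jog '{"offset":[[-0.15,0.028,0],[-0.3,0.056,0],[-0.2,0.036,0],[0,0,0.5],[0,0,0.8],[0,0,0.8],[-0.3,0.3,0.4],[-0.3,0.8,0],[0,0.9,0],[0,0.9,0],[0,0,0],[0,0,0]],"angular":[[0,0,0],[0,0,0],[0,0,0],[0,0,0],[0,0,0],[0,0,0],[0,0,0],[0,0,0],[0,0,0],[0,0,0],[0,0,0],[0,0,0]],"jaw":[0,0,0,0,0,0,0,0,0,0,0,0]}'; python3 st.py 9
python3 - <<'E'
from h import *
im=cv2.imread("pics/scene9.png"); p=np.load("p.npy")
for q in((-45,50,140),(-43,52,140)):
  u=proj("scene",s2w(p,np.array(q)/1e3))[0]; print((u-[300,125])*4.5, (proj("top",s2w(p,np.array(q)/1e3))[0]-[205,110])*4.5)
E
```

```text
time: 13.4
tool_pos: [0.4545, 0.3282, 0.2325]
tool_rot: [-0.704, 0.704, -0.064, 0.065]
contact_force: [0.5, -0.3, -0.8]
gripper_width: -0.002
[0.45483467 0.32687943 0.2326056 ] [ 0.80580038 -0.95528501  0.9996285 ] -0.152257898641078 0.18796694609458015
[349.07743771 131.6937405 ] [274.38280451 303.07725594]
[353.53643038 131.9468905 ] [272.47626568 299.67670968]
```

View pics/scene9.png

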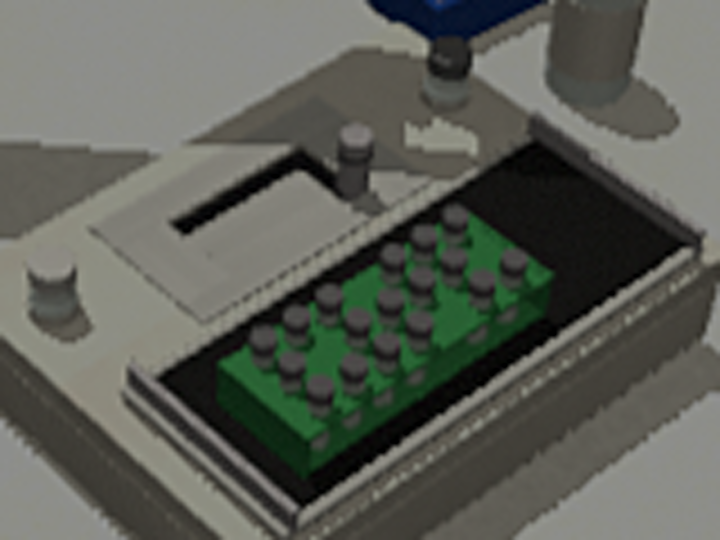

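View pics/top9.png

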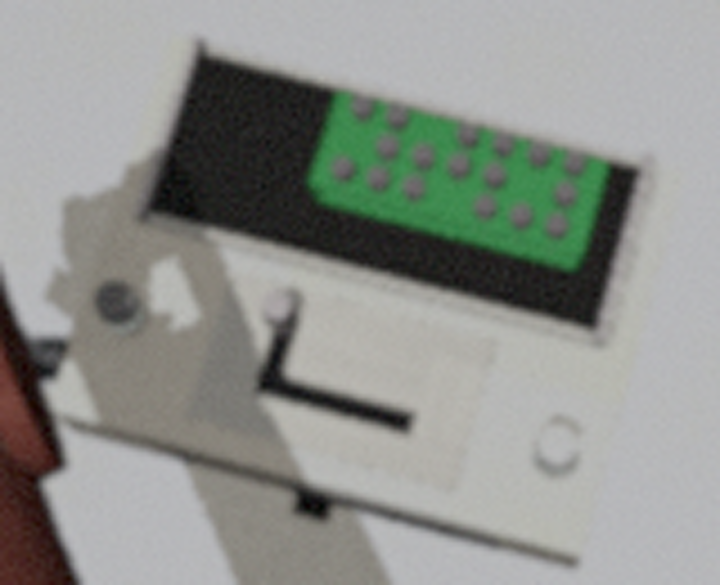

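The knob's top is at scene (355,135) and top view (280,303), against predicted (349–354,132) and (272–274,300–303). It stands at the end of the short leg, and both jars are where they started. Handing in.

```bash
python3 -c "
from plant import manip
print(manip.job_done())"
```

```text
the job is handed in; nothing more can be done
None
```

The lock pin is fully home. I pushed it with the shut fingertips along the long leg to its stop, where the force reached about 6 N with almost no further travel. Then I went round to the near side of the knob and pushed it along the short leg to its stop, at about 8.5 N. After that I backed straight off and moved clear. The job took about 13.5 s.

- **Pin position:** in the last pictures the knob stands at the end of the short leg, within about 8 pixels in the enlarged pictures (roughly 5 mm) of the predicted spot. The stop force is the firmer evidence that it is home.
- **Lift:** I never gripped or pulled the pin. The forces I saw while pushing tended to press it down.
- **Other things:** both jars, the bottle and the tip box look unmoved in the close-up views. I did not check the rest of the table again at the end, but the arm never went near it. The gripper was about 0.1 m above the deck at hand-in and touching nothing.

No checks failed. The only disagreement was the camera fit of the shaker, which differed by about 3 mm between the two views.

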